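Load lid clamps into a gravity chute

ROBOT

A 6-joint arm with a two-finger parallel gripper is mounted at the origin on the work surface. World frame = base frame: x ahead of the robot, y to its left, z up, the work surface at z = 0. Lengths are in mm, angles in degrees, forces in N, time in s.
With the tool pointing down it reaches from about 300 to 850 mm from the base axis. Payload 4.2 kg.
Tool frame: the origin (TCP) lies midway between the tips of the shut fingers; the grasp point (between the pads) lies 19 mm behind it; z points along the fingers, y is the direction in which the jaws open and shut (so a half turn about z gives the same grasp; the last joint's range is limited). The gripper opens to 91 mm and grips with 3 to 60 N. Pads are 32 mm wide; open, the fingers measure 118 mm over their backs; the gripper's body (76 mm by 178 mm) begins 60 mm behind the grasp point.
Start: joints at [-76.662, 18.312, 89.639, -0, 72.044, -1.146], TCP at [143.819, -556.74, 213.976] pointing down, gripper open.
Joint ranges: [-177.97, 177.97], [-48.28, 115.42], [12.27, 149.76], [-77.06, 257.06], [2.81, 150.46], [-146.56, 146.56]. Speed limits (degrees/s): [147.25, 147.25, 180, 180, 180, 180].

INTERFACE

Orientations are given as [roll, pitch, yaw] about the fixed x, y, z axes, in that order (R = Rz(yaw) Ry(pitch) Rx(roll)).
In Python, from workcell import env gives the robot as it stands.
- The arm moves only by the shell command python3 -m jog 'ROWS' [FORCE]. ROWS is JSON, a list of rows, each an object of numbers: "dx", "dy", "dz": the shift along the world's x, y, z in m; "wx", "wy", "wz": the turn, a rotation vector about the world's x, y, z in rad; "grip": the gripper's target within -1 to 1 (shut at 1, half-way at 0, fully open at -1). In form: [{"dx": .., "dy": .., "dz": .., "wx": .., "wy": .., "wz": .., "grip": ..}, ...]. A call has 1 to 10 rows; each row shifts and turns the commanded pose from where the row before left it; what a row does not reach is not made up. A row lasts 1/10 s, in which the tool goes at most 50 mm and 8.59 degrees, less where a joint would pass 70% of its speed; a pose out of reach is approached as far as the arm can. A call with a gripper value outside its range is refused whole. The fingers move at their own pace and stop on an object; FORCE is the grip in N (left out, the last holds). Time passes only in rows, so rows that do not move let the fingers close. It gives the time, the measured TCP pose, the force and the opening at its end, in the units of the state.
- env.state(): the state, without advancing time (a new reading comes with each control period).
- env.grab_frame(name): name is "scene" or "top" or "wrist"; returns the picture (480x640x3 uint8, red, green, blue); there is no depth.
- env.get_calibration(name): a dict with "fx", "fy", "cx", "cy" (pixels), "R" (3x3) and "t" (3): a world point X has camera coordinates R X + t. Camera axes: x right, y down, z forward; pixel columns grow to the right and rows downward; lengths in mm; the calibration is good to about 2 mm. A picture is of the moment at which its call begins: read the wrist's pose just before it. get_calibration takes no time and is no camera call; for the wrist camera it gives the pose at the moment of the call.
- env.job_done(): hands the job in, once; it reports no verdict.
The state is a dict: "time_s": time; "qpos": joint angles; "qvel": joint speeds; "effort": joint torques, N m; "ee_pos": TCP position; "ee_rot": TCP orientation; "force": force on the tool from outside, world axes, zero at the start; "torque": the same for the moment, N m; "gripper_width": finger opening in mm.
Only numpy, scipy, OpenCV 4.12 (cv2) and the standard library are available. Lean on these libraries where they do the work, as an engineer would, in place of code of your own. Each camera call takes 0.05 s, during which the arm holds its last target. There are 200 camera calls.

TASK

Load the two long-toed black clamps into the open upper end of the steel gravity chute, one after the other, so that each slides down toe first with its grip upwards and they end up queued under the clear hood, the first against the stop and the second right behind it. Leave the short-footed clamp, which has no toe, standing where it is.

Things in the scene. Friction and masses are not known exactly. Their poses are not given: they have to be found in the camera images.
- clamp_a_center (a point): One long-toed clamp. Black plastic, 60 g, standing on a flat foot 60 mm long, 10 mm thick. An upright block grip, 20 mm along the foot, 16 mm across, rises to 50 mm. Heel (24 mm wide) ends 20 mm behind the grip's centre; narrower toe (18 mm, steel screw head on top) ends 40 mm ahead. Point: grip's centre line, 25 mm above the underside; x to the toe, y across, z up.
- clamp_b_center (a point): The other, identical clamp. Black plastic, 60 g, standing on a flat foot 60 mm long, 10 mm thick. An upright block grip, 20 mm along the foot, 16 mm across, rises to 50 mm. Heel (24 mm wide) ends 20 mm behind the grip's centre; narrower toe (18 mm, steel screw head on top) ends 40 mm ahead. Point: grip's centre line, 25 mm above the underside; x to the toe, y across, z up.
- short_clamp_center (a point): A look-alike to leave alone: the same upright black grip (20 x 16 x 40 mm) on a short foot 34 x 24 x 10 mm with no toe; 50 mm high. The point lies on the grip's centre line, 25 mm above the underside; z up.
- chute: Fixed slippery steel channel sloping down 25 deg; clamps slide by themselves. Origin: bench top under the loading point, on the centre line; x level, downhill; y across; z up. Floor at z = 108 mm there, falling 0.466 mm per mm of x. 44 mm wide inside; walls 5 mm thick, 14 mm high. Open above from its upper end (x = -59 mm) to x = 63; then a clear hood 69 mm over the floor, to the stop (x = 168, floor z = 30).
Mind the look-alikes: they are no part of the job. Leave any green or purple look-alike of the part that bears clamp_a_center alone.

How it is judged:
By the outcome, as a careful person would: the job done as asked, in the order asked, and still so for the second after the job is handed in, with the robot touching nothing.
It also fails if it takes over 50 s, if anything falls off the work surface, if the arm or the gripper's body presses on something with over 40 N, if the wrist force passes 120 N, or if a joint passes its speed limit or range.

## Working session

There is one attempt and no reset: what is moved stays moved. The work goes in short steps, Python scripts to look and compute and a shell command to move; the robot and the scene stay as the last step left them, time stands still between calls to the robot, and variables do not carry over. Pictures are saved under pics/ and viewed, about 8 in all and at most 12, crops included, and the job is handed in when it is done.

```bash
mkdir -p pics; cat > h.py <<'E'
import numpy as np, cv2
from workcell import env
def ray(c,u,v):
    R=np.array(c["R"]);t=np.array(c["t"])
    d=R.T@np.array([(u-c["cx"])/c["fx"],(v-c["cy"])/c["fy"],1]);return -R.T@t,d
def onz(c,u,v,z):
    o,d=ray(c,u,v);return o+d*(z-o[2])/d[2]
def proj(c,X):
    p=np.array(c["R"])@np.array(X,float)+np.array(c["t"]);return [c["fx"]*p[0]/p[2]+c["cx"],c["fy"]*p[1]/p[2]+c["cy"]]
def tri(L):
    A=np.zeros((3,3));b=np.zeros(3)
    for c,u,v in L:
        o,d=ray(c,u,v);d=d/np.linalg.norm(d);P=np.eye(3)-np.outer(d,d);A+=P;b+=P@o
    X=np.linalg.solve(A,b);return X
def save(n,im): cv2.imwrite("pics/"+n+".png",im[:,:,::-1])
E
python3 - <<'E'
from h import *
for n in("scene","top"):
    save(n+"0",env.grab_frame(n));c=env.get_calibration(n);print(n,c["fx"],-np.array(c["R"]).T@c["t"],np.round(c["R"],2).tolist())
print(env.state())
E
```

```text
scene 460.1163310414063 [ 995.1875771  -344.59867601  653.99910663] [[0.53, 0.84, 0.0], [0.59, -0.37, -0.71], [-0.6, 0.38, -0.7]]
top 577.2572865577962 [ 405.21146742  -23.83777591 1083.42080288] [[-0.02, -1.0, 0.02], [-1.0, 0.02, -0.08], [0.08, -0.02, -1.0]]
{'time_s': 0.1, 'qpos': array([-7.66627808e+01,  1.83476402e+01,  8.97002870e+01, -2.79108070e-04,
        7.20426527e+01, -1.14623005e+00]), 'qvel': array([-0.07603317, -0.01816081, -0.15690178,  0.05533517,  0.01692786,
        0.01186873]), 'effort': array([ 9.55745199e-04, -4.13331413e+01, -2.32508683e+01,  7.28674536e-02,
        4.21887799e-02, -5.52473148e-05]), 'ee_pos': array([ 143.69949762, -556.287193  ,  213.20183094]), 'ee_rot': array([-1.79909433e+02, -1.54665091e-03,  1.44835343e+01]), 'force': array([-0.51651269,  0.11100374,  0.66089053]), 'torque': array([-0.04148089, -0.00629369, -0.0001619 ]), 'gripper_width': 91.22093018449554}
```

View pics/scene0.png

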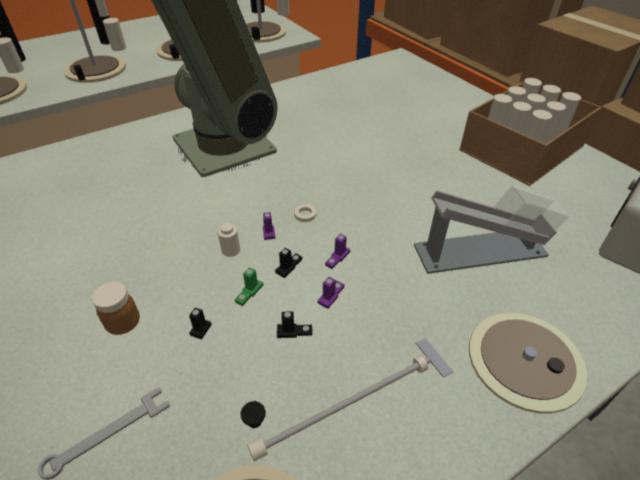

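View pics/top0.png

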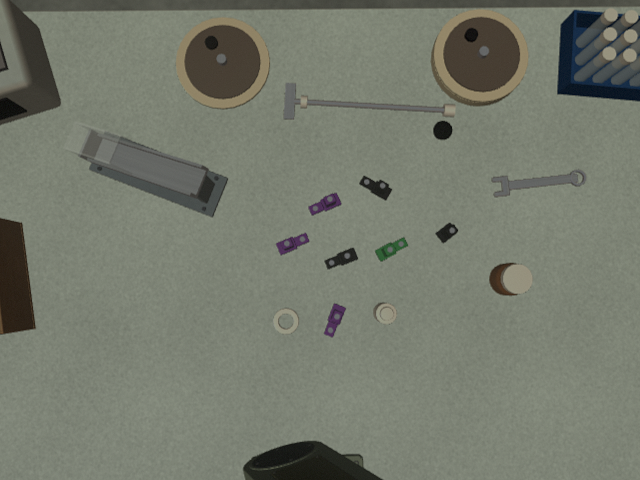

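Candidates in the top view (px):
- Black with a toe: (376,187) and (341,258). These fit the long-toed clamps.
- Black short foot: (447,232), the one to leave.
- Green (392,248) and purple (325,204), (293,243), (335,320): look-alikes to leave.

In the scene view the long black ones are at (288,261) and (292,326), the short one at (199,322). The chute runs from its upper end at about (212,190) down to (80,140) in the top view. I'll confirm these in enlarged crops.

```bash
python3 - <<'E'
from h import *
T=cv2.imread("pics/top0.png");S=cv2.imread("pics/scene0.png")
def crop(I,x,y,w,h,s): return cv2.resize(I[y:y+h,x:x+w],None,fx=s,fy=s,interpolation=cv2.INTER_CUBIC)
a=crop(T,320,170,160,110,2.5);b=crop(S,180,235,160,110,2.5)
a2=crop(T,60,110,180,120,2.2222);b2=crop(S,405,180,180,100,2.2222)
M=np.zeros((600,800,3),np.uint8)
M[:275,:400]=a;M[:275,400:]=b
M[300:300+a2.shape[0],:a2.shape[1]]=a2;M[300:300+b2.shape[0],400:400+b2.shape[1]]=b2
cv2.imwrite("pics/m1.png",M)
for n,I,r in(("top",T,(330,170,140,105)),("scene",S,(180,235,150,110))):
    x,y,w,h=r;m=(I[y:y+h,x:x+w].max(2)<62).astype(np.uint8)
    cs,_=cv2.findContours(m,cv2.RETR_EXTERNAL,cv2.CHAIN_APPROX_NONE,offset=(x,y))
    for k in cs:
        if cv2.contourArea(k)>40: print(n,cv2.contourArea(k),cv2.minAreaRect(k),cv2.boundingRect(k))
E
```

```text
top 248.0 ((341.9482727050781, 258.1206970214844), (12.070197105407715, 28.782777786254883), 68.19859313964844) (330, 248, 28, 20)
top 213.5 ((446.85772705078125, 231.88848876953125), (12.278810501098633, 19.73380470275879), 52.12501525878906) (436, 223, 22, 20)
top 329.0 ((375.3000183105469, 185.90000915527344), (30.857736587524414, 14.758047103881836), 26.56505012512207) (360, 176, 32, 24)
scene 403.0 ((294.0, 324.5), (25.0, 34.0), 90.0) (277, 312, 35, 26)
scene 335.0 ((200.0, 323.5), (20.0, 29.0), 0.0) (190, 309, 21, 30)
scene 57.0 ((326.5, 292.0), (14.0, 5.0), 90.0) (324, 285, 6, 15)
scene 314.0 ((285.42034912109375, 261.8053283691406), (19.755138397216797, 27.939411163330078), 41.18592834472656) (276, 250, 26, 28)
```

View pics/m1.png

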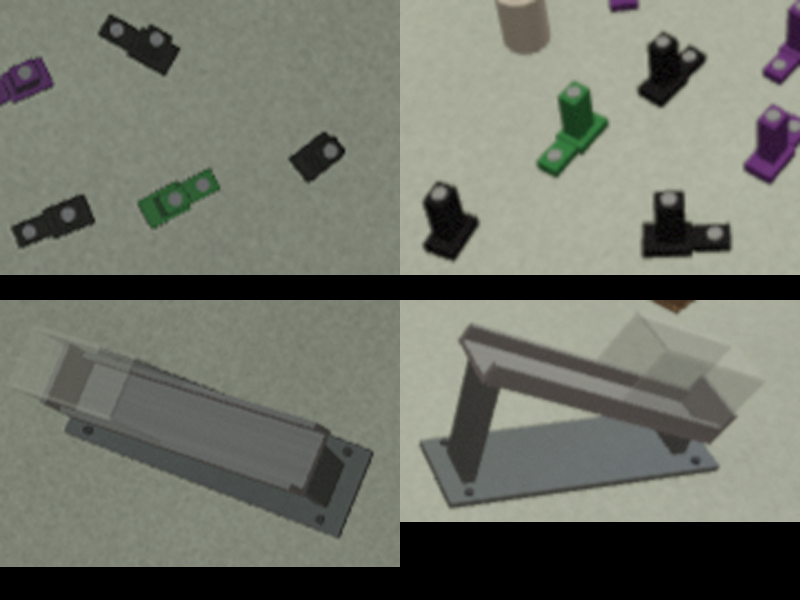

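The crop confirms the choice: the two black clamps with a toe and screw head are at top (376,187) and (341,258). The short one at (447,232) has no toe. I'll triangulate the dots and the chute corners.

```bash
python3 - <<'E'
from h import *
T=cv2.imread("pics/top0.png");S=cv2.imread("pics/scene0.png")
ct=env.get_calibration("top");cs=env.get_calibration("scene")
def dot(I,u,v,r=4):
    u0,v0=int(round(u)),int(round(v));p=I[v0-r:v0+r+1,u0-r:u0+r+1].min(2).astype(float)
    w=np.clip(p-85,0,None);yy,xx=np.mgrid[-r:r+1,-r:r+1]
    w=w*(xx**2+yy**2<=9.5);return u0+(w*xx).sum()/w.sum(),v0+(w*yy).sum()/w.sum()
def T3(n,a,b,d=True):
    if d:a=dot(T,*a);b=dot(S,*b)
    X=tri([(ct,*a),(cs,*b)]);print(n,np.round(X,1),"res",np.round(np.array(proj(ct,X))-a,1),np.round(np.array(proj(cs,X))-b,1));return X
for n,g,s,g2,s2 in(("A",(382.8,185.6),(366.8,182),(288,314.6),(306,328.2)),("B",(347.2,255.6),(331.6,262.4),(284.8,251.4),(295.6,257.8))):
    g=T3(n+"grip",g,g2);s=T3(n+"screw",s,s2);d=s-g;print("dist",np.hypot(*d[:2]),"yaw",np.degrees(np.arctan2(d[1],d[0])))
T3("short",(452.4,230.4),(195.5,312))
tp=lambda x,y:(60+x/2.2222,110+(y-300)/2.2222); sp=lambda x,y:(405+(x-400)/2.2222,180+(y-300)/2.2222)
P={}
for n,a,b in(("upR",(328,430),(470,326)),("upL",(295,490),(490,362)),("base1",(372,453),(420,443)),("base2",(340,537),(452,506)),("base3",(66,430),(718,466))):
    P[n]=T3(n,tp(*a),sp(*b),False)
d=P["base3"]-P["base2"];print("base yaw",np.degrees(np.arctan2(d[1],d[0])),np.linalg.norm(d))
d=P["base1"]-P["base2"];print("base end",np.degrees(np.arctan2(d[1],d[0])),np.linalg.norm(d))
E
```

```text
Agrip [ 589.5 -146.4   51.5] res [-0.4 -0.2] [-0.5  0. ]
Ascrew [ 604.  -121.3   12.6] res [-0.2 -0.1] [-0.2  0. ]
dist 28.942858415618197 yaw 59.94376185752148
Bgrip [463.1 -79.7  52. ] res [-0.1 -0. ] [-0.1  0. ]
Bscrew [453.1 -52.6  12.3] res [-0.2 -0.1] [-0.2  0. ]
dist 28.84804954526314 yaw 110.15095205015368
short [ 506.1 -269.7   52. ] res [-0.2 -0.1] [-0.2  0. ]
upR [594.9 142.4 183.9] res [0.9 0.7] [ 1.1 -0.2]
upL [571.5 189.7 109.4] res [-4.1 -3.3] [-5.   0.6]
base1 [595.5 122.8  73.9] res [3.7 2.7] [ 4.5 -0.5]
base2 [561.7 192.7 -78.7] res [-5.4 -4.2] [-6.6  0.4]
base3 [665.3 440.1 -71. ] res [-6.1 -5.9] [-8.1  0.7]
base yaw 67.27844527157436 268.3875694394938
base end -64.15732460461734 171.16503636362907
```

The chute corner matches were swapped between the views (x grows towards the scene camera), so I'm redoing those.

```bash
python3 - <<'E'
from h import *
ct=env.get_calibration("top");cs=env.get_calibration("scene")
tp=lambda x,y:(60+x/2.2222,110+(y-300)/2.2222); sp=lambda x,y:(405+(x-400)/2.2222,180+(y-300)/2.2222)
P={}
for n,a,b in(("upA",(328,430),(497,363)),("upB",(295,490),(470,326)),("base1",(372,453),(452,506)),("base2",(340,537),(420,443)),("bolt1",(347,452),(469,492)),("bolt2",(320,520),(445,442))):
    X=P[n]=tri([(ct,*tp(*a)),(cs,*sp(*b))]);print(n,np.round(X,1),np.round(np.array(proj(ct,X))-tp(*a),1),np.round(np.array(proj(cs,X))-sp(*b),1))
z=4
b=onz(ct,*tp(340,537),z);c=onz(ct,*tp(66,430),z);e=onz(ct,*tp(372,453),z);f=onz(cs,*sp(718,466),z);g=onz(cs,*sp(452,506),z)
yw=lambda p,q:np.degrees(np.arctan2(*(q-p)[1::-1]))
print(b,c,e,f,"yaw long low",yw(b,c),"long high",yw(g,f),"end",yw(b,e)+90, np.linalg.norm(c-b),np.linalg.norm(f-g))
B1=onz(ct,*tp(320,520),z);B3=onz(ct,*tp(88,430),z);print("bolts yaw",yw(B1,B3),np.linalg.norm(B1-B3))
E
```

```text
upA [607.5 155.1 150. ] [-3.1 -2.6] [-4.   0.5]
upB [561.2 176.9 146.3] [-1.2 -1. ] [-1.4  0.2]
base1 [615.2 141.7   3.4] [-0.9 -0.7] [-1.1  0.1]
base2 [543.4 168.4   4.6] [-0.7 -0.5] [-0.8  0.1]
bolt1 [614.7 161.2   9.3] [-0.5 -0.4] [-0.6  0.1]
bolt2 [557.5 184.5   9.2] [-0.8 -0.6] [-0.9  0.1]
[542.4239214  167.17695372   4.        ] [637.04981294 398.39744375   4.        ] [613.85505645 140.00586371   4.        ] [706.61792111 373.96183007   4.        ] yaw long low 67.74340052823118 long high 68.67233691754112 end 69.17410574331828 249.83389353831342 247.80034321852838
bolts yaw 67.86649924277006 211.4616349313425
```

```bash
R='{"dx":0.032,"dy":0.0293,"wz":0.0567,"grip":-0.1}'
python3 -m jog '[{"dx":0.032,"dy":0.0293,"wz":0.0567,"grip":-0.1},{"dx":0.032,"dy":0.0293,"wz":0.0567,"grip":-0.1},{"dx":0.032,"dy":0.0293,"wz":0.0567,"grip":-0.1},{"dx":0.032,"dy":0.0293,"wz":0.0567,"grip":-0.1},{"dx":0.032,"dy":0.0293,"wz":0.0567,"grip":-0.1},{"dx":0.032,"dy":0.0293,"wz":0.0567,"grip":-0.1},{"dx":0.032,"dy":0.0293,"wz":0.0567,"grip":-0.1}]' 15
python3 -m jog '[{"dx":0.032,"dy":0.0293,"wz":0.0567,"grip":-0.1},{"dx":0.032,"dy":0.0293,"wz":0.0567,"grip":-0.1},{"dx":0.032,"dy":0.0293,"wz":0.0567,"grip":-0.1},{"dx":0.032,"dy":0.0293,"wz":0.0567,"grip":-0.1},{"dx":0.032,"dy":0.0293,"wz":0.0567,"grip":-0.1},{"dx":0.032,"dy":0.0293,"wz":0.0567,"grip":-0.1},{"dx":0.032,"dy":0.0293,"wz":0.0567,"grip":-0.1},{"grip":-0.1}]'
python3 - <<'E'
from h import *
c=env.get_calibration("wrist");save("w1",env.grab_frame("wrist"));s=env.state()
print(s["ee_pos"],s["ee_rot"],s["qpos"],s["gripper_width"],c["fx"],-np.array(c["R"]).T@c["t"])
for X in([589.5,-146.4,51],[604,-121.3,12.5]):print(proj(c,X))
E
```

```text
[ 143.7491203  -556.357557    213.32301138] [-1.79923251e+02 -9.94920849e-04  1.44875138e+01] [-7.66594229e+01  1.83432928e+01  8.96888376e+01 -5.69251871e-04
  7.20446233e+01 -1.14676149e+00] 91.06715526944002 374.8314467308537 [ 225.3724699  -535.76148053  385.33480936]
[np.float64(-252.1705829782897), np.float64(-816.1295398347786)]
[np.float64(-206.8270256693042), np.float64(-719.1329117086757)]invalid input
invalid input
```

View pics/w1.png

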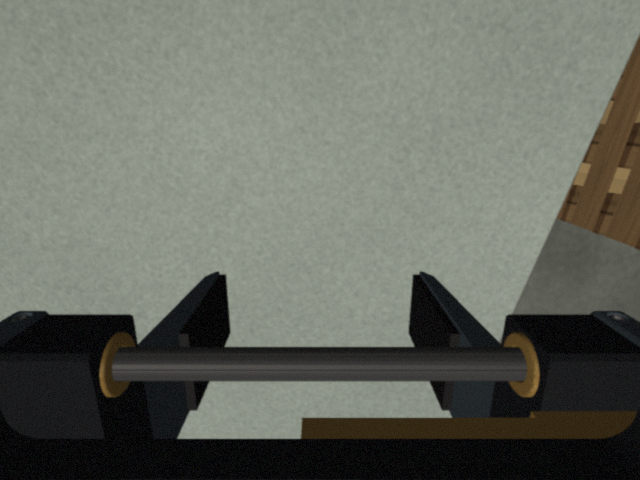

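The wrist view shows only bench between the fingers, because the move was refused. The rows must need all seven fields, so I'll send full rows.

```bash
python3 -m jog '[{"dx":0.032,"dy":0.0293,"dz":0,"wx":0,"wy":0,"wz":0.0567,"grip":-0.1},{"dx":0.032,"dy":0.0293,"dz":0,"wx":0,"wy":0,"wz":0.0567,"grip":-0.1},{"dx":0.032,"dy":0.0293,"dz":0,"wx":0,"wy":0,"wz":0.0567,"grip":-0.1},{"dx":0.032,"dy":0.0293,"dz":0,"wx":0,"wy":0,"wz":0.0567,"grip":-0.1},{"dx":0.032,"dy":0.0293,"dz":0,"wx":0,"wy":0,"wz":0.0567,"grip":-0.1},{"dx":0.032,"dy":0.0293,"dz":0,"wx":0,"wy":0,"wz":0.0567,"grip":-0.1},{"dx":0.032,"dy":0.0293,"dz":0,"wx":0,"wy":0,"wz":0.0567,"grip":-0.1}]' 15
```

```text
time_s: 0.85
ee_pos: [368.8, -350.2, 213.8]
ee_rot: [-180.0, 0.0, 37.3]
force: [0.7, -0.2, -0.6]
gripper_width: 50.0
```

```bash
python3 -m jog '[{"dx":0.0315,"dy":0.0291,"dz":-0.006,"wx":0,"wy":0,"wz":0.0567,"grip":-0.1},{"dx":0.0315,"dy":0.0291,"dz":-0.006,"wx":0,"wy":0,"wz":0.0567,"grip":-0.1},{"dx":0.0315,"dy":0.0291,"dz":-0.006,"wx":0,"wy":0,"wz":0.0567,"grip":-0.1},{"dx":0.0315,"dy":0.0291,"dz":-0.006,"wx":0,"wy":0,"wz":0.0567,"grip":-0.1},{"dx":0.0315,"dy":0.0291,"dz":-0.006,"wx":0,"wy":0,"wz":0.0567,"grip":-0.1},{"dx":0.0315,"dy":0.0291,"dz":-0.006,"wx":0,"wy":0,"wz":0.0567,"grip":-0.1},{"dx":0.0315,"dy":0.0291,"dz":-0.006,"wx":0,"wy":0,"wz":0.0567,"grip":-0.1},{"dx":0,"dy":0,"dz":-0.02,"wx":0,"wy":0,"wz":0,"grip":-0.1},{"dx":0,"dy":0,"dz":-0.02,"wx":0,"wy":0,"wz":0,"grip":-0.1},{"dx":0,"dy":0,"dz":0,"wx":0,"wy":0,"wz":0,"grip":-0.1}]'
python3 - <<'E'
from h import *
c=env.get_calibration("wrist");im=env.grab_frame("wrist");s=env.state()
print(s["ee_pos"],s["ee_rot"],s["qpos"],s["gripper_width"],-np.array(c["R"]).T@c["t"])
for X in([589.5,-146.4,51],[604,-121.3,12.5]):
    p=proj(c,X);print(p);im=cv2.circle(im.copy(),tuple(int(round(k)) for k in p),3,(255,0,0),1)
save("w2",im)
E
```

```text
time_s: 1.85
ee_pos: [586.3, -146.9, 128.7]
ee_rot: [-179.6, 0.1, 60.0]
force: [-0.5, -1.0, 0.7]
gripper_width: 50.3
[ 587.35280855 -147.51143195  130.57598692] [-1.79800784e+02  5.46233509e-02  5.99822266e+01] [-1.51851287e+01  2.46381863e+01  9.23965707e+01 -2.02184280e-03
  6.31718045e+01  1.48336554e+01] 50.19299055773444 [629.69368085 -74.59393425 300.69590665]
[np.float64(322.5473450168369), np.float64(250.43947936755458)]
[np.float64(322.57241418532413), np.float64(199.4500416674507)]
```

View pics/w2.png

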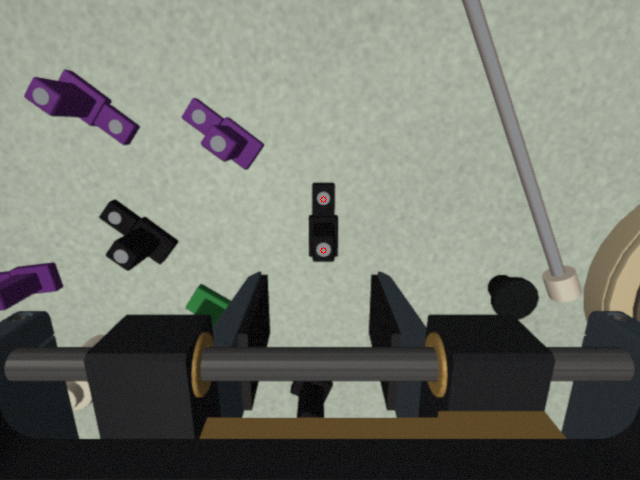

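The wrist view shows clamp A centred between the fingers. Its dots at (323,250) and (323,199) match the prediction within 1 px. Descend and grip.

```bash
python3 -m jog '[{"dx":0.002,"dy":0.001,"dz":-0.028,"wx":0,"wy":0,"wz":0,"grip":-0.1},{"dx":0,"dy":0,"dz":-0.028,"wx":0,"wy":0,"wz":0,"grip":-0.1},{"dx":0,"dy":0,"dz":-0.028,"wx":0,"wy":0,"wz":0,"grip":-0.1},{"dx":0,"dy":0,"dz":-0.028,"wx":0,"wy":0,"wz":0,"grip":-0.1},{"dx":0,"dy":0,"dz":0,"wx":0,"wy":0,"wz":0,"grip":-0.1},{"dx":0,"dy":0,"dz":0,"wx":0,"wy":0,"wz":0,"grip":1},{"dx":0,"dy":0,"dz":0,"wx":0,"wy":0,"wz":0,"grip":1},{"dx":0,"dy":0,"dz":0,"wx":0,"wy":0,"wz":0,"grip":1},{"dx":0,"dy":0,"dz":0,"wx":0,"wy":0,"wz":0,"grip":1}]' 15
```

```text
time_s: 2.8
ee_pos: [591.1, -147.2, 21.4]
ee_rot: [179.9, -0.0, 60.0]
force: [0.0, 0.3, -0.1]
gripper_width: 20.7
```

```bash
python3 -m jog '[{"dx":0,"dy":0,"dz":0,"wx":0,"wy":0,"wz":0,"grip":1},{"dx":0,"dy":0,"dz":0,"wx":0,"wy":0,"wz":0,"grip":1},{"dx":0,"dy":0,"dz":0.04,"wx":0,"wy":0,"wz":0,"grip":1},{"dx":0,"dy":0,"dz":0.045,"wx":0,"wy":0,"wz":0,"grip":1},{"dx":0,"dy":0,"dz":0.045,"wx":0,"wy":0,"wz":0,"grip":1},{"dx":0,"dy":0.01,"dz":0.04,"wx":0,"wy":0,"wz":0.02,"grip":1},{"dx":0,"dy":0.03,"dz":0.03,"wx":0,"wy":0,"wz":0.02,"grip":1},{"dx":0,"dy":0.04,"dz":0.01,"wx":0,"wy":0,"wz":0.03,"grip":1},{"dx":-0.003,"dy":0.04,"dz":0,"wx":0,"wy":0,"wz":0.03,"grip":1},{"dx":-0.003,"dy":0.04,"dz":0,"wx":0,"wy":0,"wz":0.04,"grip":1}]'
python3 -m jog '[{"dx":-0.003,"dy":0.04,"dz":0,"wx":0,"wy":0,"wz":0,"grip":1},{"dx":-0.003,"dy":0.04,"dz":0,"wx":0,"wy":0,"wz":0,"grip":1},{"dx":-0.003,"dy":0.035,"dz":0,"wx":0,"wy":0,"wz":0,"grip":1},{"dx":0,"dy":0,"dz":0,"wx":0,"wy":0,"wz":0,"grip":1},{"dx":0,"dy":0,"dz":0,"wx":0,"wy":0,"wz":0,"grip":1}]'
cat >> h.py <<'E'
def chute(O,yaw,p):
    c,s=np.cos(np.radians(yaw)),np.sin(np.radians(yaw));return np.array([O[0]+c*p[0]-s*p[1],O[1]+s*p[0]+c*p[1],p[2]])
E
python3 - <<'E'
from h import *
c=env.get_calibration("wrist");im=env.grab_frame("wrist").copy();s=env.state()
np.save("w3cal.npy",np.array(c,dtype=object),allow_pickle=True);save("w3raw",im)
print(s["ee_pos"],s["ee_rot"],s["gripper_width"],-np.array(c["R"]).T@c["t"])
for y in(-22,22):
  for x in(-53,60): 
    p=proj(c,chute((604,215),68,(x,y,108-.466*x+12.7)));print(x,y,np.round(p));cv2.circle(im,tuple(int(round(k)) for k in p),3,(255,0,0),1)
save("w3",im)
E
```

```text
time_s: 3.8
ee_pos: [584.1, 14.4, 230.4]
ee_rot: [179.9, -0.0, 68.0]
force: [0.3, -0.2, -1.2]
gripper_width: 16.1
time_s: 4.3
ee_pos: [575.0, 128.5, 229.6]
ee_rot: [-180.0, 0.1, 68.1]
force: [-0.3, 0.2, -0.5]
gripper_width: 15.9
[575.14186539 127.66113298 229.70134763] [-1.79994011e+02  5.50907891e-02  6.80093021e+01] 16.105962399318543 [606.63797566 206.42759266 401.65699945]
-53 -22 [342. 198.]
60 -22 [341.  32.]
-53 22 [278. 198.]
60 22 [281.  32.]
```

View pics/w3.png

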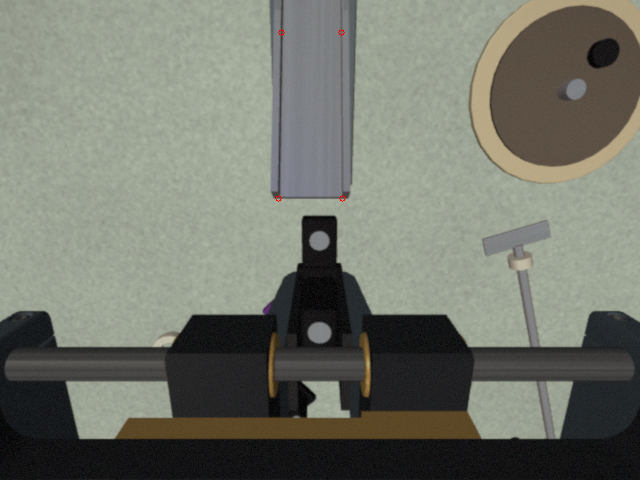

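The wrist view shows clamp A held squarely with its toe up-image. The chute mouth's inner edges are at about (280,197) and (343,197), within about 1 mm of my chute estimate of (605, 214.6), yaw 68. Next I tilt 25° nose-down and move over the loading point.

```bash
python3 -m jog '[{"dx":0.005,"dy":0.014,"dz":0,"wx":-0.1011,"wy":0.0409,"wz":0,"grip":1},{"dx":0.005,"dy":0.014,"dz":0,"wx":-0.1011,"wy":0.0409,"wz":0,"grip":1},{"dx":0.005,"dy":0.014,"dz":0,"wx":-0.1011,"wy":0.0409,"wz":0,"grip":1},{"dx":0.005,"dy":0.014,"dz":0,"wx":-0.1011,"wy":0.0409,"wz":0,"grip":1},{"dx":0.005,"dy":0.015,"dz":0,"wx":0,"wy":0,"wz":0,"grip":1},{"dx":0.0045,"dy":0.015,"dz":0,"wx":0,"wy":0,"wz":0,"grip":1},{"dx":0,"dy":0,"dz":-0.02,"wx":0,"wy":0,"wz":0,"grip":1},{"dx":0,"dy":0,"dz":-0.03,"wx":0,"wy":0,"wz":0,"grip":1},{"dx":0,"dy":0,"dz":-0.02,"wx":0,"wy":0,"wz":0,"grip":1},{"dx":0,"dy":0,"dz":0,"wx":0,"wy":0,"wz":0,"grip":1}]'
python3 - <<'E'
from h import *
s=env.state();print(s["ee_pos"],s["ee_rot"],s["force"],s["qpos"])
c=env.get_calibration("scene");im=env.grab_frame("scene")
save("s1",cv2.resize(im[80:280,380:600],None,fx=3,fy=3,interpolation=cv2.INTER_CUBIC))
E
```

```text
time_s: 5.35
ee_pos: [603.8, 211.9, 156.7]
ee_rot: [-179.7, 25.3, 68.0]
force: [-0.7, -0.3, -1.9]
gripper_width: 16.1
[603.80308788 211.9101287  156.71605843] [-179.69970152   25.27424038   68.0020748 ] [-0.67506808 -0.2850102  -1.90101289] [ 26.68311807  36.85442258  71.25860081 -16.14417301  91.54294541
  51.12476568]
```

View pics/s1.png

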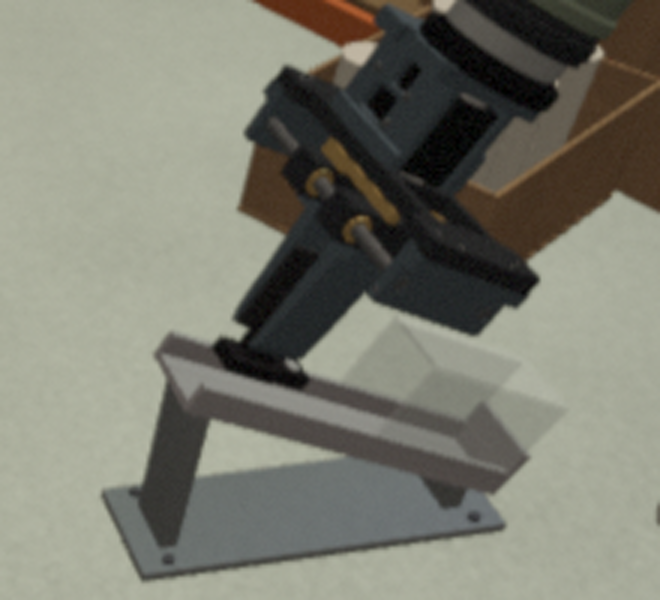

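The scene view shows clamp A tilted parallel to the chute at about (265,360), toe downhill and centred above the channel. Lower gently.

```bash
python3 -m jog '[{"dx":0.001,"dy":0.001,"dz":-0.009,"wx":0,"wy":0,"wz":0,"grip":1},{"dx":0,"dy":0,"dz":-0.008,"wx":0,"wy":0,"wz":0,"grip":1},{"dx":0,"dy":0,"dz":-0.003,"wx":0,"wy":0,"wz":0,"grip":1},{"dx":0,"dy":0,"dz":0,"wx":0,"wy":0,"wz":0,"grip":1}]'
python3 -m jog '[{"dx":0,"dy":0,"dz":-0.002,"wx":0,"wy":0,"wz":0,"grip":1},{"dx":0,"dy":0,"dz":0,"wx":0,"wy":0,"wz":0,"grip":1}]'
python3 -m jog '[{"dx":0,"dy":0,"dz":-0.002,"wx":0,"wy":0,"wz":0,"grip":1},{"dx":0,"dy":0,"dz":0,"wx":0,"wy":0,"wz":0,"grip":1}]'
```

```text
time_s: 5.8
ee_pos: [605.7, 215.0, 139.7]
ee_rot: [-180.0, 25.0, 68.0]
force: [-0.4, 1.3, -0.4]
gripper_width: 16.0
time_s: 6.0
ee_pos: [605.8, 215.2, 138.1]
ee_rot: [180.0, 25.0, 68.0]
force: [-0.4, -0.1, -0.7]
gripper_width: 15.8
time_s: 6.2
ee_pos: [605.7, 215.1, 135.9]
ee_rot: [-180.0, 25.0, 68.0]
force: [-0.6, 0.8, -0.0]
gripper_width: 15.9
```

```bash
for i in 1 2 3 4; do python3 -m jog '[{"dx":0,"dy":0,"dz":-0.0015,"wx":0,"wy":0,"wz":0,"grip":1},{"dx":0,"dy":0,"dz":0,"wx":0,"wy":0,"wz":0,"grip":1}]' | egrep 'ee_pos|force'; done
```

```text
ee_pos: [605.7, 215.0, 134.3]
force: [0.3, 0.4, -1.3]
ee_pos: [606.0, 215.2, 133.2]
force: [0.2, 1.2, -0.3]
ee_pos: [606.1, 215.3, 133.2]
force: [0.2, 1.8, 5.9]
ee_pos: [606.2, 215.4, 133.0]
force: [-0.3, 2.3, 10.9]
```

Contact at TCP z of about 133, which matches the expected floor. Back off 3 mm and release.

```bash
python3 -m jog '[{"dx":0,"dy":0,"dz":0.003,"wx":0,"wy":0,"wz":0,"grip":1},{"dx":0,"dy":0,"dz":0,"wx":0,"wy":0,"wz":0,"grip":1},{"dx":0,"dy":0,"dz":0,"wx":0,"wy":0,"wz":0,"grip":0.2},{"dx":0,"dy":0,"dz":0,"wx":0,"wy":0,"wz":0,"grip":0.2},{"dx":0,"dy":0,"dz":0,"wx":0,"wy":0,"wz":0,"grip":0.2},{"dx":0,"dy":0,"dz":0,"wx":0,"wy":0,"wz":0,"grip":0.2},{"dx":0,"dy":0,"dz":0,"wx":0,"wy":0,"wz":0,"grip":0.2},{"dx":0,"dy":0,"dz":0,"wx":0,"wy":0,"wz":0,"grip":0.2},{"dx":0,"dy":0,"dz":0,"wx":0,"wy":0,"wz":0,"grip":0.2}]'
python3 - <<'E'
from h import *
im=env.grab_frame("scene")
save("s2",cv2.resize(im[80:280,380:600],None,fx=3,fy=3,interpolation=cv2.INTER_CUBIC))
E
```

```text
time_s: 7.9
ee_pos: [605.8, 215.0, 132.9]
ee_rot: [-180.0, 25.0, 68.0]
force: [-0.0, 0.1, 1.7]
gripper_width: 36.7
```

View pics/s2.png

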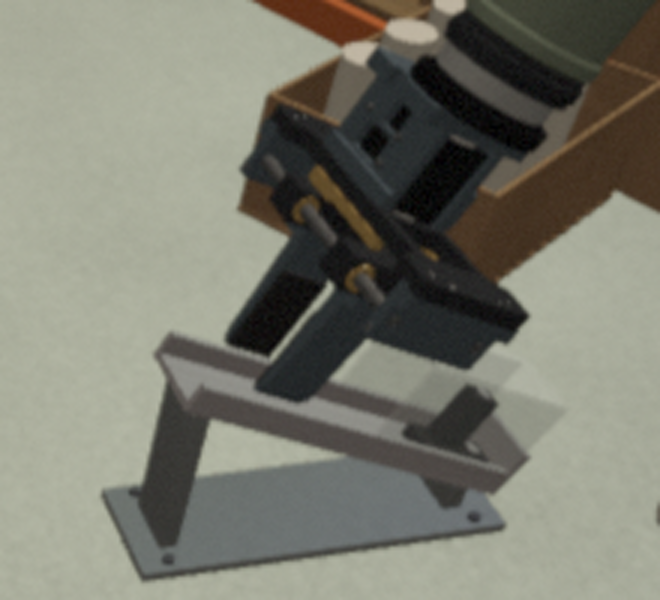

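Clamp A has slid down and stands under the hood against the stop, grip up, at crop (450,420). Back off, untilt and move to clamp B.

```bash
python3 -m jog '[{"dx":0,"dy":0,"dz":0.03,"wx":0,"wy":0,"wz":0,"grip":0},{"dx":0,"dy":0,"dz":0.04,"wx":0,"wy":0,"wz":0,"grip":-0.1},{"dx":-0.01,"dy":-0.02,"dz":0.01,"wx":0.1011,"wy":-0.0409,"wz":0,"grip":-0.1},{"dx":-0.014,"dy":-0.03,"dz":0,"wx":0.1011,"wy":-0.0409,"wz":0,"grip":-0.1},{"dx":-0.014,"dy":-0.03,"dz":0,"wx":0.1011,"wy":-0.0409,"wz":0,"grip":-0.1},{"dx":-0.014,"dy":-0.03,"dz":0,"wx":0.1011,"wy":-0.0409,"wz":0,"grip":-0.1},{"dx":-0.018,"dy":-0.037,"dz":0,"wx":0,"wy":0,"wz":0.13,"grip":-0.1},{"dx":-0.018,"dy":-0.037,"dz":0,"wx":0,"wy":0,"wz":0.13,"grip":-0.1},{"dx":-0.018,"dy":-0.037,"dz":0,"wx":0,"wy":0,"wz":0.13,"grip":-0.1},{"dx":-0.018,"dy":-0.037,"dz":0,"wx":0,"wy":0,"wz":0.13,"grip":-0.1}]'
python3 -m jog '[{"dx":-0.018,"dy":-0.037,"dz":-0.02,"wx":0,"wy":0,"wz":0.12,"grip":-0.1},{"dx":0,"dy":0,"dz":-0.03,"wx":0,"wy":0,"wz":0.09,"grip":-0.1},{"dx":0,"dy":0,"dz":-0.03,"wx":0,"wy":0,"wz":0,"grip":-0.1},{"dx":0,"dy":0,"dz":0,"wx":0,"wy":0,"wz":0,"grip":-0.1}]'
python3 - <<'E'
from h import *
c=env.get_calibration("wrist");im=env.grab_frame("wrist").copy();s=env.state()
print(s["ee_pos"],s["ee_rot"],s["gripper_width"])
g=im[:,:,:].min(2)
for X in([463.1,-79.7,51],[453.1,-52.6,12.5]):
    p=proj(c,X);print(p);cv2.circle(im,tuple(int(round(k)) for k in p),3,(255,0,0),1)
save("w4",im)
E
```

```text
time_s: 8.95
ee_pos: [480.8, -44.4, 213.3]
ee_rot: [180.0, 0.0, 98.1]
force: [1.1, -0.6, 0.4]
gripper_width: 49.9
time_s: 9.35
ee_pos: [460.7, -79.8, 130.1]
ee_rot: [-179.6, -0.2, 109.8]
force: [0.3, -0.6, 0.0]
gripper_width: 49.8
[462.58382193 -79.89088389 132.11841458] [-1.79820417e+02 -1.03629942e-01  1.09787840e+02] 50.03560436184562
[np.float64(322.5791970139553), np.float64(253.70540120683373)]
[np.float64(322.2642422714843), np.float64(203.14000329127722)]
```

View pics/w4.png

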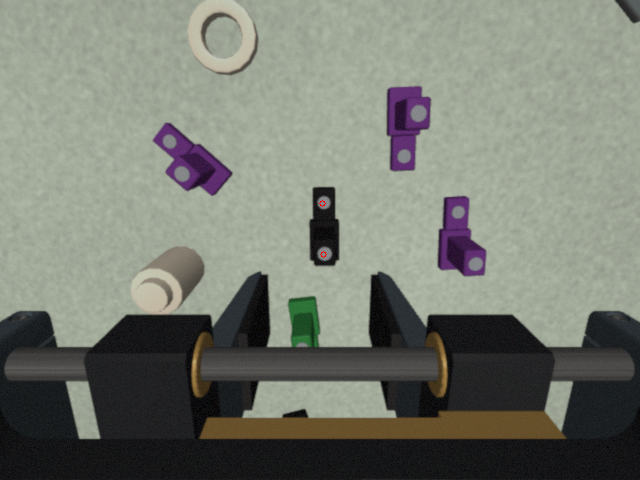

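Clamp B is centred with its dots at (323,254) and (323,203), as predicted, and the green one lies clear behind it. Descend and grip.

```bash
python3 -m jog '[{"dx":0,"dy":0,"dz":-0.028,"wx":0,"wy":0,"wz":0,"grip":-0.1},{"dx":0,"dy":0,"dz":-0.028,"wx":0,"wy":0,"wz":0,"grip":-0.1},{"dx":0,"dy":0,"dz":-0.028,"wx":0,"wy":0,"wz":0,"grip":-0.1},{"dx":0,"dy":0,"dz":-0.0285,"wx":0,"wy":0,"wz":0,"grip":-0.1},{"dx":0,"dy":0,"dz":0,"wx":0,"wy":0,"wz":0,"grip":-0.1},{"dx":0,"dy":0,"dz":0,"wx":0,"wy":0,"wz":0,"grip":1},{"dx":0,"dy":0,"dz":0,"wx":0,"wy":0,"wz":0,"grip":1},{"dx":0,"dy":0,"dz":0,"wx":0,"wy":0,"wz":0,"grip":1},{"dx":0,"dy":0,"dz":0,"wx":0,"wy":0,"wz":0,"grip":1},{"dx":0,"dy":0,"dz":0,"wx":0,"wy":0,"wz":0,"grip":1}]' 15
python3 -m jog '[{"dx":0,"dy":0,"dz":0,"wx":0,"wy":0,"wz":0,"grip":1},{"dx":0,"dy":0,"dz":0.03,"wx":0,"wy":0,"wz":0,"grip":1},{"dx":0,"dy":0,"dz":0.045,"wx":0,"wy":0,"wz":0,"grip":1},{"dx":0,"dy":0,"dz":0.045,"wx":0,"wy":0,"wz":-0.1,"grip":1},{"dx":0.01,"dy":0.01,"dz":0.04,"wx":0,"wy":0,"wz":-0.13,"grip":1},{"dx":0.015,"dy":0.02,"dz":0.03,"wx":0,"wy":0,"wz":-0.13,"grip":1},{"dx":0.022,"dy":0.03,"dz":0.01,"wx":0,"wy":0,"wz":-0.13,"grip":1},{"dx":0.022,"dy":0.035,"dz":0,"wx":0,"wy":0,"wz":-0.13,"grip":1},{"dx":0.022,"dy":0.035,"dz":0,"wx":0,"wy":0,"wz":-0.11,"grip":1},{"dx":0.021,"dy":0.036,"dz":0,"wx":0,"wy":0,"wz":0,"grip":1}]'
python3 -m jog '[{"dx":0,"dy":0.04,"dz":0,"wx":0,"wy":0,"wz":0,"grip":1},{"dx":0,"dy":0,"dz":0,"wx":0,"wy":0,"wz":0,"grip":1},{"dx":0,"dy":0,"dz":0,"wx":0,"wy":0,"wz":0,"grip":1}]'
```

```text
time_s: 10.4
ee_pos: [464.3, -80.0, 21.3]
ee_rot: [179.9, 0.0, 109.8]
force: [-0.7, 1.0, 2.8]
gripper_width: 16.0
time_s: 11.4
ee_pos: [576.3, 87.3, 220.4]
ee_rot: [-180.0, 0.0, 67.9]
force: [1.0, -0.2, -0.2]
gripper_width: 15.7
time_s: 11.7
ee_pos: [575.3, 126.6, 219.8]
ee_rot: [-179.9, 0.1, 68.1]
force: [-0.6, 0.2, -0.4]
gripper_width: 15.7
```

```bash
python3 -m jog '[{"dx":0.005,"dy":0.014,"dz":0,"wx":-0.1011,"wy":0.0409,"wz":0,"grip":1},{"dx":0.005,"dy":0.014,"dz":0,"wx":-0.1011,"wy":0.0409,"wz":0,"grip":1},{"dx":0.005,"dy":0.014,"dz":0,"wx":-0.1011,"wy":0.0409,"wz":0,"grip":1},{"dx":0.005,"dy":0.014,"dz":0,"wx":-0.1011,"wy":0.0409,"wz":0,"grip":1},{"dx":0.005,"dy":0.015,"dz":0,"wx":0,"wy":0,"wz":0,"grip":1},{"dx":0.0045,"dy":0.016,"dz":0,"wx":0,"wy":0,"wz":0,"grip":1},{"dx":0,"dy":0,"dz":-0.03,"wx":0,"wy":0,"wz":0,"grip":1},{"dx":0,"dy":0,"dz":-0.03,"wx":0,"wy":0,"wz":0,"grip":1},{"dx":0,"dy":0,"dz":-0.015,"wx":0,"wy":0,"wz":0,"grip":1},{"dx":0,"dy":0,"dz":0,"wx":0,"wy":0,"wz":0,"grip":1}]'
python3 -m jog '[{"dx":0,"dy":0,"dz":0,"wx":0,"wy":0,"wz":0,"grip":1},{"dx":0,"dy":0,"dz":0,"wx":0,"wy":0,"wz":0,"grip":1}]'
```

```text
time_s: 12.7
ee_pos: [604.3, 211.4, 143.3]
ee_rot: [-179.8, 25.2, 68.0]
force: [0.2, -0.3, -0.4]
gripper_width: 16.1
time_s: 12.9
ee_pos: [606.2, 213.0, 147.3]
ee_rot: [179.9, 24.9, 67.9]
force: [-0.4, -0.2, -0.1]
gripper_width: 15.8
```

```bash
python3 -m jog '[{"dx":0,"dy":0.001,"dz":-0.006,"wx":0,"wy":0,"wz":0,"grip":1},{"dx":0,"dy":0,"dz":-0.004,"wx":0,"wy":0,"wz":0,"grip":1},{"dx":0,"dy":0,"dz":0,"wx":0,"wy":0,"wz":0,"grip":1},{"dx":0,"dy":0,"dz":0,"wx":0,"wy":0,"wz":0,"grip":1}]'
for i in 1 2; do python3 -m jog '[{"dx":0,"dy":0,"dz":-0.0015,"wx":0,"wy":0,"wz":0,"grip":1},{"dx":0,"dy":0,"dz":0,"wx":0,"wy":0,"wz":0,"grip":1}]' | egrep 'ee_pos|force'; done
```

```text
time_s: 13.3
ee_pos: [605.3, 214.1, 135.4]
ee_rot: [-180.0, 25.0, 68.0]
force: [0.3, 0.3, -0.4]
gripper_width: 15.7
ee_pos: [605.5, 214.2, 134.2]
force: [-0.2, 0.6, 0.7]
ee_pos: [605.5, 214.3, 134.1]
force: [0.0, 0.9, 5.5]
```

Light contact at the same height as before. Back off slightly and release.

```bash
python3 -m jog '[{"dx":0,"dy":0,"dz":0.002,"wx":0,"wy":0,"wz":0,"grip":1},{"dx":0,"dy":0,"dz":0,"wx":0,"wy":0,"wz":0,"grip":1},{"dx":0,"dy":0,"dz":0,"wx":0,"wy":0,"wz":0,"grip":0.2},{"dx":0,"dy":0,"dz":0,"wx":0,"wy":0,"wz":0,"grip":0.2},{"dx":0,"dy":0,"dz":0,"wx":0,"wy":0,"wz":0,"grip":0.2},{"dx":0,"dy":0,"dz":0,"wx":0,"wy":0,"wz":0,"grip":0.2},{"dx":0,"dy":0,"dz":0,"wx":0,"wy":0,"wz":0,"grip":0.2},{"dx":0,"dy":0,"dz":0,"wx":0,"wy":0,"wz":0,"grip":0.2},{"dx":0,"dy":0,"dz":0,"wx":0,"wy":0,"wz":0,"grip":0.2},{"dx":0,"dy":0,"dz":0,"wx":0,"wy":0,"wz":0,"grip":0.2}]'
python3 -m jog '[{"dx":0,"dy":0,"dz":0.03,"wx":0,"wy":0,"wz":0,"grip":0},{"dx":0,"dy":0,"dz":0.04,"wx":0,"wy":0,"wz":0,"grip":0},{"dx":-0.01,"dy":-0.02,"dz":0.02,"wx":0.1011,"wy":-0.0409,"wz":0,"grip":0},{"dx":-0.014,"dy":-0.03,"dz":0.02,"wx":0.1011,"wy":-0.0409,"wz":0,"grip":0},{"dx":-0.014,"dy":-0.03,"dz":0.02,"wx":0.1011,"wy":-0.0409,"wz":0,"grip":0},{"dx":-0.014,"dy":-0.03,"dz":0,"wx":0.1011,"wy":-0.0409,"wz":0,"grip":0},{"dx":-0.018,"dy":-0.037,"dz":0,"wx":0,"wy":0,"wz":0,"grip":0},{"dx":-0.018,"dy":-0.037,"dz":0,"wx":0,"wy":0,"wz":0,"grip":0},{"dx":-0.018,"dy":-0.037,"dz":0,"wx":0,"wy":0,"wz":0,"grip":0},{"dx":0,"dy":0,"dz":0,"wx":0,"wy":0,"wz":0,"grip":0}]'
python3 - <<'E'
from h import *
a=env.grab_frame("scene");b=env.grab_frame("top")
r=lambda I,x,y,w,h:cv2.resize(I[y:y+h,x:x+w],(400,300),interpolation=cv2.INTER_CUBIC)
save("f1",np.vstack([np.hstack([r(a,420,160,160,120),r(b,60,100,180,135)]),np.hstack([r(a,180,220,200,150),r(b,270,150,200,150)])]))
E
```

```text
time_s: 14.7
ee_pos: [605.3, 214.1, 134.5]
ee_rot: [180.0, 25.0, 68.0]
force: [-0.5, 0.6, 0.0]
gripper_width: 36.5
time_s: 15.7
ee_pos: [497.0, -10.4, 265.1]
ee_rot: [180.0, 0.1, 67.7]
force: [0.6, 1.3, -1.2]
gripper_width: 45.7
```

View pics/f1.png

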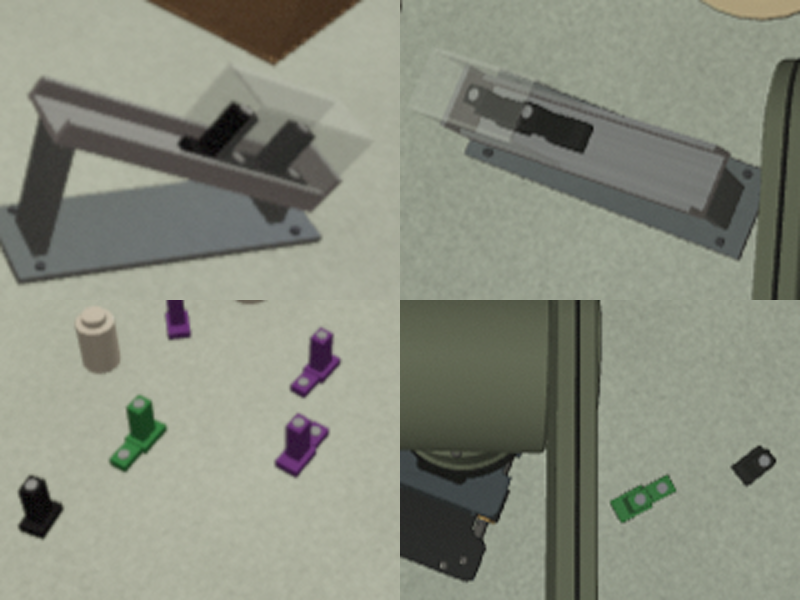

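Both clamps stand grip-up, toe-down and queued under the hood: A's grip at crop (300,130), B's at (230,128). The short, green and purple clamps are unmoved. I'll check the spacing numerically.

```bash
python3 - <<'E'
from h import *
ct=env.get_calibration("top");cs=env.get_calibration("scene")
O=np.array([605,214.6]);d=np.array([np.cos(np.radians(68)),np.sin(np.radians(68))]);n=np.array([-d[1],d[0]])
for nm,a,b in(("A",(92.9,142.3),(541.2,211.2)),("B",(117.2,150.4),(519.2,204))):
    X=tri([(ct,*a),(cs,*b)]);q=X[:2]-O;x=q@d;xf=x-50*np.sin(np.radians(25))
    print(nm,np.round(X,1),"chute x,y",round(x,1),round(q@n,1),"grip foot x",round(xf,1),"toe end",round(xf+40*.906,1),"expected z",round(108-.466*xf+50*.906,1),"heel end",round(xf-20*.906,1))
E
```

```text
A [664.6 359.6  92.2] chute x,y 156.8 -0.9 grip foot x 135.6 toe end 171.9 expected z 90.1 heel end 117.5
B [644.3 309.7 117.4] chute x,y 102.9 -0.8 grip foot x 81.8 toe end 118.0 expected z 115.2 heel end 63.6
```

Spacing is 54 mm against 54.4 expected for contact. A's toe is at the stop (172 against 168, within measuring error), and B is right behind it. Handing in.

```bash
python3 -c "
from h import *
print(env.job_done(), env.state()['time_s'])"
```

```text
the job is handed in; nothing more can be done
the job is handed in; nothing more can be done
```

I loaded both long-toed clamps into the chute one after the other, and handed the job in at about 16 s of the 50 s allowed. Each was gripped across its grip, tilted 25° toe-down, lowered to light contact (5–11 N) at the loading point and released.

**Last checks:**
- **Queue:** both stand grip-up and toe-down under the hood. The first clamp's toe measures x = 172 mm, against 168 mm for the stop; I put that down to measuring error of a few mm.
- **Spacing:** the second clamp is 54 mm behind the first, against 54.4 mm expected for contact. Both are within 1 mm of the centre line.
- **Hood edge:** the second clamp's heel measures about x = 64 mm, and the hood starts at 63 mm, so it is only just covered.
- **Left alone:** the short clamp and the green one look untouched in the final picture, as do the purple ones in view.

One command early on was refused because its rows were incomplete. My first matching of the chute corners between the two cameras was also swapped. Both were corrected before the arm moved.

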